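# Open the push-and-turn jar at the soap maker's table

### The arm

A 6-joint arm with a two-finger parallel gripper is mounted at the origin on the work surface. World frame = base frame: x ahead of the robot, y to its left, z up, the work surface at z = 0. Lengths are in m, angles in rad, forces in N, time in s.
With the tool pointing down it reaches from about 0.375 to 0.9 m from the base axis. Payload 3.1 kg.
Tool frame: the origin (TCP) lies at the very end of the fingers, on their centre line; the grasp point (between the pads) lies 19 mm behind it (manip.pinch_z is the distance from the TCP to the grasp point, in m); z points along the fingers, y is the line along which they close (so a half turn about z gives the same grasp; the last joint's range is limited). The gripper opens to 85 mm and grips with 20 to 120 N. Pads are 22 mm wide; open, the fingers measure 114 mm over their backs; the gripper's body (76 mm by 85 mm) begins 54 mm behind the grasp point. The pads swing forward as they close: fully open they stand 13 mm farther back than shut.
Start: joints at [-0.178, 0.527, 1.433, -0, 1.181, -0.178], TCP at [0.625, 0, 0.231] pointing down, gripper open.
Joint ranges: [-3.08, 3.08], [-0.75, 2.2], [0.22, 2.44], [-1.43, 4.57], [0, 2.65], [-2.85, 2.85]. Speed limits (rad/s): [2.79, 2.79, 3.14, 3.14, 3.14, 3.14].

### API

Orientations are given as a unit quaternion [x, y, z, w].
In Python, from station import manip gives the robot as it stands.
- The arm moves only by the tool servo_tool, never from a script. Its argument "commands" is one flat list of numbers, 7 for each row, row after row: the shift along the tool's x, y, z each as a share of 500 mm, from -1 to 1, then the turn, a rotation vector about the tool's x, y, z each as a share of 360 degrees, from -1 to 1, then the opening, from -1 (shut) to 1 (fully open). In form: [dx, dy, dz, rx, ry, rz, claw, dx, dy, dz, rx, ry, rz, claw, ...]. A call has 1 to 12 rows; each row shifts and turns the commanded pose from where the row before left it, along the tool's axes as they then stand; what a row does not reach is not made up. A row lasts 1/12 s, in which the tool goes at most 41.7 mm and 7.16 degrees, less where a joint would pass 70% of its speed; a pose out of reach is approached as far as the arm can. A call with a number of a shift or a turn outside -1 to 1 is refused whole. A call with a gripper value outside its range is refused whole. The fingers move at their own pace and stop on an object; "force" is the grip in N (left out, the last holds). Time passes only in rows, so rows that do not move let the fingers close. It gives the time, the measured TCP pose, the force, the opening and the grip force at its end, in the units of the state.
- manip.sense(): the state, without advancing time (a new reading comes with each control period).
- manip.snapshot(name): name is "scene" or "side" or "wrist"; returns a dict with "img" (420x560x3 uint8, red, green, blue), "mtx" (3x3 intrinsics, pixels), "world_to_cam" (4x4, takes a point from world to camera coordinates). Camera axes: x right, y up, looking along -z (the intrinsics and any distortion apply to the point x, -y, -z); pixel columns grow to the right and rows downward; lengths in m; the calibration is good to about 2 mm. The wrist camera is an equidistant fisheye: a pixel r from the principal point sees the ray r / f radians off the axis. A picture is of the moment at which its call begins. There is no depth.
- manip.sign_off(): hands the job in; it is judged then, once.
Trained networks look in a picture, given as the dict that the camera call returned (one of the last four; its "shot" number tells which), for a name from the list of things; names that differ only in an ending like _2 or _b are one class to them, and where a whole thing is asked for, a point or a joint stands for the part that bears it (a point fixed in the world has none). Each returns a list of dicts, best first, with "conf" (0 to 1); they miss things now and then, are a little off and sometimes report something else, mostly with a low value. They report only what shows in the picture. A call takes as long as a camera call. They do not tell look-alikes from the thing itself.
- manip.look_for(picture, query): "box" ([left, top, width, height] in pixels, round what is visible of it).
- manip.silhouettes(picture, query): "pixels" (420x560 bool, what is visible of it) and "box" ([left, top, width, height] in pixels, round what is visible of it).
The state is a dict: "t": time; "q": joint angles; "qd": joint speeds; "tau": joint torques, N m; "tcp_pos": TCP position; "tool_rot": TCP orientation; "force": force on the tool from outside, world axes, zero at the start; "ft_torque": the same for the moment, N m; "finger_gap": opening from 0.0 (shut) to 1.0 (fully open); "gripper_force": force on a finger pad.
Only numpy, scipy, OpenCV 4.12 (cv2) and the standard library are available. Lean on these libraries where they do the work, as an engineer would, in place of code of your own. Each camera call takes 0.05 s, during which the arm holds its last target. There are 200 camera calls.

### The job

Open the amber jar that stands in the bench clamp: press its red safety cap down firmly against the spring, keep it pressed while you turn it anticlockwise (seen from above) until it is free, and never force it, because the glass neck chips. Lift the cap off and set it down, not drop it, in the middle of the blue saucer, right way up with the white wing on top, let go, and leave the other things on the table where they are.

Things in the scene. Friction and masses are not known exactly. Their poses are not given: they have to be found in the camera images.
- jar: amber glass jar fixed in a steel bench clamp (base disc 110 mm across, 8 mm high, three posts 50 mm high); jar 76 mm across, neck 45 mm across over its flange. Origin: centre of the underside of the base, on the table; z up along the jar's axis. It cannot move. The neck chips if the cap bears on it with more than 35 N, pressing, twisting and pulling all added up.
- jar_lock (a point): on the jar's axis, 112 mm above its origin: where the locked cap's skirt edge sits. Lugs in the cap are held up in pockets by a spring (3 N locked, plus 0.6 N per mm pressed). To leave them the cap must go down past a ledge 2.5 to 11.5 mm below this point; it differs from jar to jar and cannot be seen. 2 mm beyond the ledge is a firm stop (spring force there 5.5 to 11 N), felt as a sudden rise; 12 to 15 N holds it there.
- jar_neck (a point): centre of the neck flange's top, 120 mm above the jar's origin. The cap kept pressed turns anticlockwise seen from above, under the ledge all the way; from 51 degrees its lugs are under openings and it is free, at 71 degrees (1.24 rad) an end wall stops it. Let up between these, the spring lifts it about 5 mm and it comes straight up off the jar, clear 14 mm above the locked height.
- cap: round red safety cap of the jar, 55 mm across, 27 mm high to its flat top plate, and on that an upright white wing: a bar 44 mm long along the cap's x, 14 mm thick along y, reaching from 27 to 49 mm above the origin. Origin: centre of the skirt's lower edge; z up. About 45 g. Locked, it is on the jar's axis, at point jar_lock, its x along the jar's x within 0.05 rad.
- cap_wing (a point): middle of the wing on the cap's axis, 38 mm above the cap's origin; the place to pinch it, fingers on the two long faces (closing along the cap's y).
- saucer: shallow round blue ceramic saucer, 136 mm across at its rim, 14 mm high, loose, 0.35 kg. Origin: centre of its underside on the table. Its flat inside floor is 5 mm above the origin and about 104 mm across.
- bowl: bystander: stainless steel mixing bowl, 180 mm across, 75 mm high; origin at the centre of its underside
- jug: bystander: clear plastic measuring mug, 90 mm across, 105 mm high; origin at the centre of its underside
- other_jar: bystander: another amber jar with a plain black lid, 76 mm across, 135 mm high, not in a clamp; origin at the centre of its underside
- vial: bystander: small amber bottle with a black cap, 32 mm across, 75 mm high; origin at the centre of its underside
- soap1: bystander: cream soap bar 78 x 52 x 26 mm; origin at the centre of its underside
- tin: bystander: low aluminium tin, 64 mm across, 42 mm high; origin at the centre of its underside
- spatula: bystander: wooden-handled spatula 240 mm long, lying flat; origin near its middle
Things that resemble listed ones, but are neither listed nor needed, are in the scene too. Of the things like the cap, leave any that is yellow; of the rest the smaller one is meant.

How it is judged:
By the outcome, as a careful person would: the job done as asked, in the order asked, and still so for the second after the job is handed in, with the robot touching nothing.
It also fails if it takes over 59 s, if anything falls off the work surface, if the arm or the gripper's body presses on something with over 40 N, if the wrist force passes 120 N, or if a joint passes its speed limit or range.

## Working session

There is one attempt and no reset: what is moved stays moved. The work goes in short steps, Python scripts to look and compute and a tool call to move; the robot and the scene stay as the last step left them, time stands still between calls to the robot, and variables do not carry over. Pictures are saved under pics/ and viewed, at most 10 in all, crops included, and the job is handed in when it is done.

Besides the shell and the picture viewer there is one more tool, called after "Call:" as name(argument=value, ...), one argument or row to a line, values as JSON. servo_tool: Moves the arm, as the interface text tells. Its arguments: {"type":"object","properties":{"commands":{"type":"array"},"force":{"type":"number"}},"required":["commands"]}

```bash
mkdir -p pics; ls; cat > h.py <<'E'
import numpy as np, cv2, pickle
from station import manip
def snap(n,save=None):
    p=manip.snapshot(n)
    if save: cv2.imwrite('pics/'+save,p['img'][:,:,::-1])
    return p
E
python3 - <<'E'
from h import *
s=manip.sense(); print(s)
for n in ['scene','side']:
    p=snap(n,n+'.png'); print(n,p['mtx'],p['world_to_cam'],[k for k in p])
    for q in ['jar','cap','saucer']:
        for d in manip.look_for(p,q): print(q,d['conf'],d['box'])
a=cv2.imread('pics/scene.png');b=cv2.imread('pics/side.png')
cv2.imwrite('pics/both.png',cv2.resize(np.vstack([a,b]),None,fx=.71,fy=.71))
E
```

```text
pics
{'t': 0.0, 'q': array([-1.78467574e-01,  5.28461066e-01,  1.43391055e+00,  7.44273012e-06,
        1.18139569e+00, -1.78481034e-01]), 'qd': array([-0.00115767,  0.00124002, -0.0001156 , -0.00092695, -0.00210903,
       -0.00043653]), 'tau': array([ 2.50220628e-04, -4.42344439e+01, -1.78024775e+01, -2.06930472e-04,
        8.36740597e-03,  2.24214921e-05]), 'tcp_pos': array([6.24281180e-01, 1.81471370e-04, 2.30334131e-01]), 'tool_rot': array([ 7.07102606e-01,  7.07110120e-01, -6.17322211e-04, -8.95098674e-04]), 'force': array([ 0.03735601, -0.64940551, -0.51926099]), 'ft_torque': array([ 0.02805776, -0.00196041, -0.00336315]), 'gripper_force': 0.0, 'finger_gap': 0.9977168922376598}
scene [[448.96960974   0.         278.51586419]
 [  0.         448.96960974 212.1460325 ]
 [  0.           0.           1.        ]] [[ 0.29477287  0.95550985  0.010483   -0.16306109]
 [-0.62997203  0.18607292  0.75399742  0.30456289]
 [ 0.71850135 -0.22886198  0.65679373 -1.62094297]
 [ 0.          0.          0.          1.        ]] ['img', 'mtx', 'world_to_cam', 'shot']
jar 0.61 [319.6, 182.2, 37.5, 40.5]
cap 0.76 [301.6, 165.8, 17.4, 20.8]
cap 0.73 [333.4, 158.9, 22.9, 27.4]
cap 0.73 [382.8, 186.1, 29.6, 30.0]
saucer 0.84 [158.4, 214.8, 53.1, 32.6]
side [[471.22600073   0.         279.91156302]
 [  0.         471.22600073 203.48865375]
 [  0.           0.           1.        ]] [[-0.99381239 -0.10843854  0.02404216  0.55274904]
 [ 0.07448589 -0.49009144  0.86848272 -0.165642  ]
 [-0.08239414  0.86489968  0.49513608 -1.55328676]
 [ 0.          0.          0.          1.        ]] ['img', 'mtx', 'world_to_cam', 'shot']
jar 0.75 [267.3, 250.0, 30.7, 37.5]
cap 0.71 [241.4, 282.9, 28.6, 39.8]
cap 0.65 [273.5, 225.9, 19.0, 25.1]
cap 0.65 [322.1, 260.4, 16.6, 15.6]
saucer 0.97 [283.5, 194.2, 34.2, 19.0]
```

```bash
python3 - <<'E'
import cv2,numpy as np
a=cv2.imread('pics/scene.png')[110:280,130:450];b=cv2.imread('pics/side.png')[160:340,180:400]
a=cv2.resize(a,(560,298));b=cv2.resize(b,(365,299)); 
cv2.imwrite('pics/c1.png',cv2.resize(cv2.imread('pics/scene.png')[120:300,120:440],(800,450)))
cv2.imwrite('pics/c2.png',cv2.resize(cv2.imread('pics/side.png')[150:350,150:410],(780,600)))
E
```

```text
(no output)
```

View pics/c1.png

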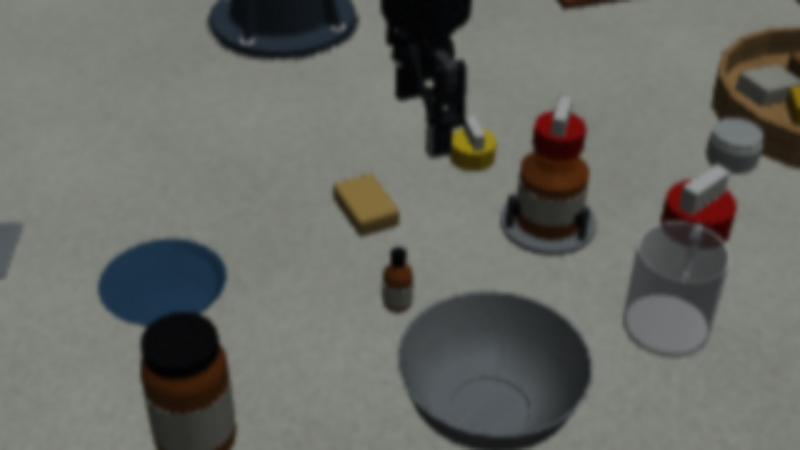

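View pics/c2.png

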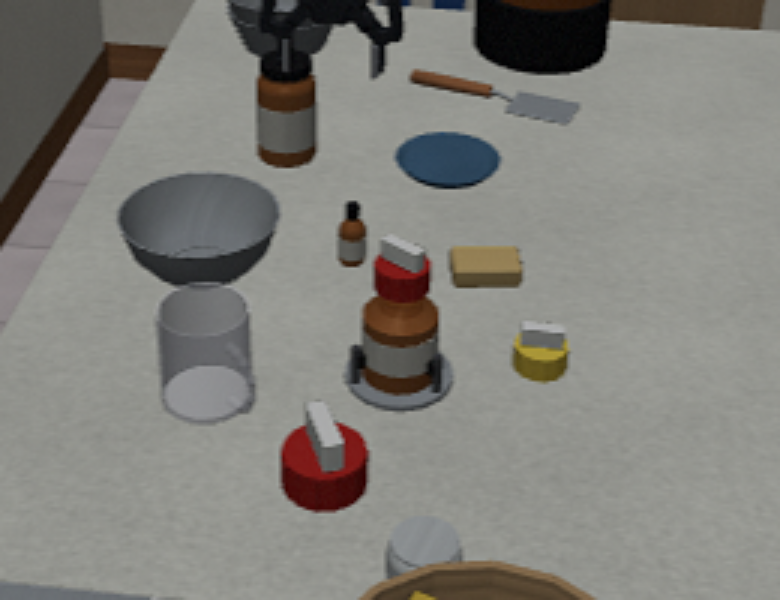

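The scene view shows the small red cap on the clamped jar near (344,173), the saucer at (185,231), a yellow cap at (309,179), and a bigger red cap behind the mug at (400,203). In the side view the target cap is at (284,240). Next I'll fit the model outlines to the masks.

```bash
cat >> h.py <<'E'
from scipy.optimize import minimize
def proj(p,P):
    P=np.atleast_2d(P);W=p['world_to_cam'];c=P@W[:3,:3].T+W[:3,3]
    v=np.c_[c[:,0],-c[:,1],-c[:,2]];m=p['mtx']
    if p['shot_name']=='wrist':
        r=np.hypot(v[:,0],v[:,1]);k=np.arctan2(r,v[:,2])/np.maximum(r,1e-9)
        n=v[:,:2]*k[:,None]
    else: n=v[:,:2]/v[:,2:]
    return n*[m[0,0],m[1,1]]+m[:2,2]
def circ(r,z,n=48):
    t=np.linspace(0,2*np.pi,n,endpoint=False);return np.c_[r*np.cos(t),r*np.sin(t),0*t+z]
WING=np.array([[x,y,z] for x in(-.022,.022) for y in(-.007,.007) for z in(.027,.049)])
CAP=[np.r_[circ(.0275,0),circ(.0275,.027)],WING]
SAU=[np.r_[circ(.068,.014),circ(.045,0)]]
def place(P,x,y,z,yaw):
    c,s=np.cos(yaw),np.sin(yaw);return P@np.array([[c,s,0],[-s,c,0],[0,0,1]])+[x,y,z]
def render(p,parts,pose,S=4):
    m=np.zeros((420*S,560*S),np.uint8)
    for P in parts:
        u=(proj(p,place(P,*pose))+.5)*S-.5
        cv2.fillConvexPoly(m,cv2.convexHull(np.round(u*16).astype(np.int32)),255,shift=4)
    return cv2.resize(m,(560,420),interpolation=cv2.INTER_AREA)/255.
def fit(obs,parts,x0,z,yaw=True):
    def f(v): return sum(np.abs(render(p,parts,(v[0],v[1],z,v[2] if yaw else 0))-m).sum()/m.sum() for p,m in obs)
    best=None
    for a in (np.arange(0,np.pi,np.pi/8) if yaw else [0]):
        v=np.array([*x0,a]) if yaw else np.array(x0)
        sx=np.vstack([v]+[v+d for d in np.diag([.008,.008,.3][:len(v)])])
        r=minimize(f,v,method='Nelder-Mead',options=dict(initial_simplex=sx,xatol=1e-4,fatol=1e-4,maxiter=90))
        if best is None or r.fun<best.fun: best=r
    return best.x,best.fun
def ray(p,u,z):
    return minimize(lambda v:((proj(p,[v[0],v[1],z])-u)**2).sum(),[.6,0],method='Nelder-Mead',options=dict(xatol=1e-5,fatol=1e-4)).x
def near(p,q,u):
    L=manip.silhouettes(p,q);c=lambda d:np.hypot(d['box'][0]+d['box'][2]/2-u[0],d['box'][1]+d['box'][3]/2-u[1])
    return min(L,key=c)
def shot(n,save=None):
    p=snap(n,save);p['shot_name']=n;return p
E
cat > m1.py <<'E'
from h import *
O={'cap':[],'saucer':[]}
for n,uc,us in [('scene',(344,173),(185,231)),('side',(284,240),(300,203))]:
    p=shot(n)
    for q,u in (('cap',uc),('saucer',us)):
        d=near(p,q,u);m=d['pixels'];ys,xs=np.nonzero(m)
        print(n,q,d['conf'],d['box'],m.sum()); O[q].append((p,m.astype(float)))
        c=(xs.mean(),ys.mean()); print('ray',ray(p,c,.13 if q=='cap' else .012))
        x0=ray(p,c,.13 if q=='cap' else .012)
        if q=='cap': print(fit(O[q][-1:],CAP,x0,.112))
        else: print(fit(O[q][-1:],SAU,x0,0,False))
print(fit(O['cap'],CAP,x0*0+ray(*[O['cap'][1][0]],(284,240),.13),.112))
print(fit(O['saucer'],SAU,x0,0,False))
pickle.dump(O,open('O.pkl','wb'))
E
time python3 m1.py
```

```text
scene cap 0.71 [299.1, 166.0, 20.3, 22.3] 298
ray [0.52746859 0.088903  ]
(array([0.51940539, 0.09083772, 2.76376969]), np.float64(0.3954336096854849))
scene saucer 0.93 [158.1, 216.4, 54.2, 29.4] 1332
ray [ 0.50836402 -0.24781901]
(array([ 0.51053382, -0.24700164]), np.float64(0.09148560325030912))
side cap 0.81 [270.0, 225.8, 21.7, 26.4] 414
ray [0.52861714 0.18997301]
(array([ 0.52819162,  0.18934949, -0.55556822]), np.float64(0.13281235199393765))
side saucer 0.94 [282.7, 196.4, 32.9, 18.2] 488
ray [ 0.51497436 -0.24325875]
(array([ 0.51607425, -0.24158121]), np.float64(0.10258759241401479))
(array([ 0.52761036,  0.1901102 , -0.49141196]), np.float64(2.4942016906623232))
(array([ 0.51186334, -0.24598932]), np.float64(0.22854930629761874))
real	0m8.512s
user	0m12.422s
sys	0m2.631s
```

Call:
servo_tool(
  commands=[0.06,-0.03,-0.02,0,0,0,1,0.06,-0.03,-0.02,0,0,0,1,0.06,-0.03,-0.02,0,0,0,1,0.06,-0.03,-0.02,0,0,0,1,0.06,-0.03,-0.02,0,0,0,1,0.06,-0.03,-0.02,0,0,0,1,0,0,0,0,0,0,1,0,0,0,0,0,0,1],
)

```text
t: 1.37
tcp_pos: [0.5345, 0.1815, 0.2923]
tool_rot: [0.706, 0.708, 0.001, 0.001]
force: [-1.0, -0.6, 0.8]
finger_gap: 0.999
gripper_force: 0.0
```

```bash
cat > m2.py <<'E'
from h import *
s=manip.sense();print(s['t'],s['q'],s['tcp_pos'],s['force'])
p=shot('wrist','w1.png');print(p['mtx'],p['world_to_cam'])
for d in manip.silhouettes(p,'cap'):print(d['conf'],d['box'],d['pixels'].sum())
u=proj(p,[.528,.19,.139])[0];print(u)
d=near(p,'cap',u);O=pickle.load(open('O.pkl','rb'));o=[(p,d['pixels'].astype(float))]
print(fit(o,CAP,[.528,.19],.112))
print(fit(o+O['cap'][1:],CAP,[.528,.19],.112))
E
python3 m2.py
```

```text
1.3667 [ 1.29671539e-01  3.78133209e-01  1.51313232e+00 -3.59075671e-04
  1.24831232e+00  1.26248967e-01] [0.53450701 0.18153935 0.29228055] [-0.9592258  -0.62972295  0.78079629]
[[325.1922621    0.         282.31760921]
 [  0.         325.1922621  208.35858076]
 [  0.           0.           1.        ]] [[ 0.99999601  0.00228356  0.00166494 -0.53595459]
 [-0.00162938  0.94723208 -0.32054443 -0.1098147 ]
 [-0.00230907  0.32054044  0.94723202 -0.4956035 ]
 [ 0.          0.          0.          1.        ]]
0.73 [244.6, 147.6, 57.3, 64.2] 2798
0.56 [152.6, 164.1, 42.6, 45.4] 1467
0.55 [284.2, 0.0, 66.2, 67.5] 3369
[274.54304713 181.97553596]
(array([ 0.52770443,  0.1901634 , -0.12358589]), np.float64(0.030454526342345373))
(array([0.52763348, 0.19021335, 2.57314118]), np.float64(0.16473172660237226))
```

View pics/w1.png

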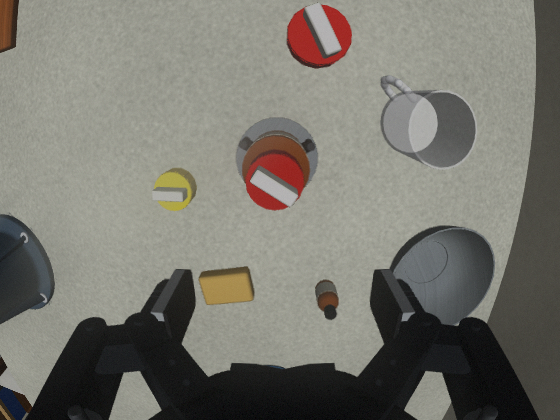

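The wrist view shows the target cap at (274,180) with its wing sloping down to the right. The yellow cap is at (174,190) and the big red one at (319,36). Next I'll get the wing yaw from its white pixels.

```bash
cat > wing.py <<'E'
from h import *
def wing(p,u,z=.112):
    d=near(p,'cap',u);m=cv2.dilate(d['pixels'].astype(np.uint8),np.ones((3,3)))
    im=p['img'].astype(int);w=(m>0)&(im.min(2)>0.55*im.max(2))&(im.max(2)>90)
    n,l,st,_=cv2.connectedComponentsWithStats(w.astype(np.uint8));w=l==1+np.argmax(st[1:,4])
    x0=ray(p,u,z+.04)
    print('white',w.sum(),d['box']);return fit([(p,w.astype(float))],[WING],x0,z)
if __name__=='__main__':
    p=shot('wrist');print(wing(p,proj(p,[.5277,.1902,.14])[0]))
    s=manip.sense();from scipy.spatial.transform import Rotation as R
    M=R.from_quat(s['tool_rot']).as_matrix();print(s['tcp_pos'],M[:,1],np.arctan2(M[1,1],M[0,1]),M[:,2])
E
python3 wing.py
```

```text
white 1110 [245.5, 146.3, 57.5, 64.6]
(array([0.52808014, 0.18922448, 2.54352703]), np.float64(0.16031443207913795))
[0.53545875 0.17880466 0.29070556] [ 9.99997927e-01 -1.83544216e-03 -8.81357735e-04] -0.0018354439038552393 [-8.82047110e-04 -3.74815227e-04 -9.99999541e-01]
```

Call:
servo_tool(
  commands=[0,0,0,0,0,-0.0193,1,0,0,0,0,0,-0.0193,1,0,0,0,0,0,-0.0193,1,0,0,0,0,0,-0.0193,1,0,0,0,0,0,-0.0193,1,0,0,0,0,0,-0.0193,1,0,0,0,0,0,-0.0193,0.2,0,0,0,0,0,-0.0193,-0.3,0.024,0.009,0.02,0,0,0,-0.3,0,0,0.04,0,0,0,-0.3,0,0,0.04,0,0,0,-0.3,0,0,0,0,0,0,-0.3],
)

```text
t: 2.62
tcp_pos: [0.5253, 0.1891, 0.2373]
tool_rot: [0.297, 0.955, -0.002, -0.004]
force: [0.5, -0.4, 0.3]
finger_gap: 0.351
gripper_force: 0.0
```

```bash
sed -i "s/p=shot('wrist')/p=shot('wrist','w2.png')/" wing.py; python3 wing.py; python3 - <<'E'
from h import *
p=shot('wrist');s=manip.sense();print(s['force'],s['finger_gap'],s['q'])
d=near(p,'cap',proj(p,[.5277,.1902,.14])[0]);print(d['conf'],d['box'],fit([(p,d['pixels'].astype(float))],CAP,[.528,.19],.112))
E
```

```text
white 1261 [251.2, 171.5, 66.5, 81.7]
(array([0.52924913, 0.18826475, 2.55285098]), np.float64(0.20073393354169583))
[0.52767997 0.1895927  0.24058254] [ 0.56643892  0.82410212 -0.00162566] 0.9686171675205978 [-2.23834650e-03 -4.34131345e-04 -9.99997401e-01]
[ 0.85741562 -0.07999461 -0.02768939] 0.34708694752394575 [ 1.46003097e-01  4.29565148e-01  1.58242742e+00 -8.30771479e-05
  1.12919217e+00 -8.22878182e-01]
0.73 [246.4, 164.9, 70.2, 83.4] (array([0.52749911, 0.18975417, 2.53452173]), np.float64(0.028649648538660748))
```

View pics/w2.png

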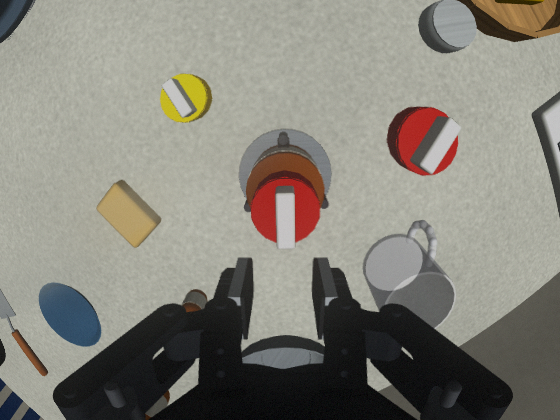

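The wrist view shows the wing vertical at u≈285, midway between the fingers (248 and 318), so it is aligned. I'll descend now.

Call:
servo_tool(
  commands=[0,0,0.045,0,0,0,-0.3,0,0,0.045,0,0,0,-0.3,0,0,0.045,0,0,0,-0.3,0,0,0.025,0,0,0,-0.3,0,0,0.02,0,0,0,-0.4,0,0,0,0,0,0,-0.45,0,0,0,0,0,0,-0.5,0,0,0,0,0,0,-0.5],
)

```text
t: 3.48
tcp_pos: [0.5288, 0.1907, 0.1526]
tool_rot: [0.296, 0.955, 0.001, 0.001]
force: [0.8, 0.1, 0.1]
finger_gap: 0.248
gripper_force: 0.0
```

```bash
sed -i "s/w2.png/w3.png/" wing.py; python3 wing.py; python3 - <<'E'
from h import *
s=manip.sense();print(s['force'],s['finger_gap'],s['tcp_pos'])
a=cv2.imread('pics/w3.png')[180:340,180:400];cv2.imwrite('pics/w3c.png',cv2.resize(a,(660,480)))
E
```

```text
white 2538 [228.4, 196.0, 101.3, 121.9]
(array([0.52992305, 0.18791715, 2.55634727]), np.float64(0.14005006257822278))
[0.52862812 0.19067173 0.15262253] [0.56518125 0.82496461 0.00188549] 0.9701421689636647 [ 2.75630487e-03  3.97189131e-04 -9.99996123e-01]
[ 0.40472386 -0.25478351 -0.86138284] 0.24998705010951774 [0.52862812 0.19067173 0.15262253]
```

View pics/w3c.png

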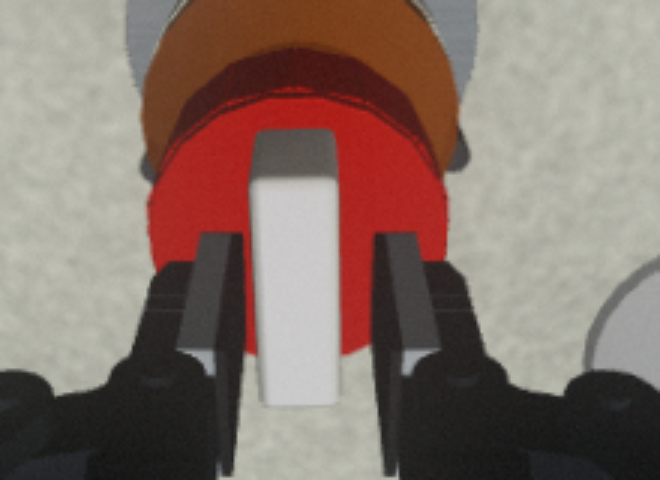

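The crop shows the wing between the pads but about 1.5 mm towards tool −y (wing centre u≈279, pad midline u≈282.6). I'll correct that and lower while closing gently.

Call:
servo_tool(
  commands=[0,-0.003,0,0,0,0,-0.5,0,0,0.01,0,0,0,-0.5,0,0,0.008,0,0,0,-0.5,0,0,0,0,0,0,-0.5,0,0,0,0,0,0,-0.6,0,0,0,0,0,0,-0.6],
  force=20,
)

```text
t: 4.08
tcp_pos: [0.5267, 0.1893, 0.1421]
tool_rot: [0.296, 0.955, -0.0, -0.0]
force: [0.0, -0.8, -0.4]
finger_gap: 0.202
gripper_force: 0.0
```

Call:
servo_tool(
  commands=[0,0,0,0,0,0,-0.65,0,0,0,0,0,0,-0.7,0,0,0,0,0,0,-0.75,0,0,0,0,0,0,-1,0,0,0,0,0,0,-1],
  force=20,
)

```text
t: 4.5
tcp_pos: [0.527, 0.1894, 0.1423]
tool_rot: [0.296, 0.955, 0.0, 0.0]
force: [0.5, 0.5, -1.5]
finger_gap: 0.155
gripper_force: 20.2
```

Call:
servo_tool(
  commands=[0,0,0,0,0,0,-1,0,0,0,0,0,0,-1,0,0,0.002,0,0,0,-1,0,0,0.002,0,0,0,-1,0,0,0,0,0,0,-1],
  force=60,
)

```text
t: 4.92
tcp_pos: [0.527, 0.1894, 0.1405]
tool_rot: [0.296, 0.955, 0.0, 0.0]
force: [0.0, 0.3, 3.6]
finger_gap: 0.147
gripper_force: 64.2
```

Call:
servo_tool(
  commands=[0,0,0.002,0,0,0,-1,0,0,0,0,0,0,-1],
)

```text
t: 5.08
tcp_pos: [0.527, 0.1893, 0.1395]
tool_rot: [0.296, 0.955, 0.0, 0.0]
force: [-0.8, 0.8, 3.8]
finger_gap: 0.145
gripper_force: 64.3
```

Call:
servo_tool(
  commands=[0,0,0.002,0,0,0,-1,0,0,0,0,0,0,-1],
)

```text
t: 5.25
tcp_pos: [0.527, 0.1894, 0.1384]
tool_rot: [0.296, 0.955, 0.0, 0.0]
force: [0.2, 1.0, 4.3]
finger_gap: 0.143
gripper_force: 64.4
```

Call:
servo_tool(
  commands=[0,0,0.002,0,0,0,-1,0,0,0,0,0,0,-1],
)

```text
t: 5.42
tcp_pos: [0.527, 0.1893, 0.1374]
tool_rot: [0.296, 0.955, 0.0, 0.0]
force: [-0.4, 0.7, 5.2]
finger_gap: 0.15
gripper_force: 64.5
```

Call:
servo_tool(
  commands=[0,0,0.002,0,0,0,-1,0,0,0,0,0,0,-1],
)

```text
t: 5.58
tcp_pos: [0.527, 0.1893, 0.1365]
tool_rot: [0.296, 0.955, 0.0, 0.0]
force: [0.2, 0.6, 5.3]
finger_gap: 0.145
gripper_force: 64.6
```

Call:
servo_tool(
  commands=[0,0,0.002,0,0,0,-1,0,0,0,0,0,0,-1],
)

```text
t: 5.75
tcp_pos: [0.527, 0.1893, 0.1355]
tool_rot: [0.296, 0.955, 0.0, 0.0]
force: [-0.0, 1.0, 5.1]
finger_gap: 0.144
gripper_force: 64.6
```

Call:
servo_tool(
  commands=[0,0,0.002,0,0,0,-1,0,0,0,0,0,0,-1],
)

```text
t: 5.92
tcp_pos: [0.527, 0.1893, 0.1346]
tool_rot: [0.296, 0.955, 0.0, 0.0]
force: [-0.6, 1.1, 6.3]
finger_gap: 0.15
gripper_force: 64.7
```

Call:
servo_tool(
  commands=[0,0,0.002,0,0,0,-1,0,0,0,0,0,0,-1],
)

```text
t: 6.08
tcp_pos: [0.527, 0.1894, 0.1337]
tool_rot: [0.296, 0.955, 0.0, 0.0]
force: [-0.1, 0.4, 6.2]
finger_gap: 0.151
gripper_force: 64.8
```

Call:
servo_tool(
  commands=[0,0,0.002,0,0,0,-1,0,0,0,0,0,0,-1],
)

```text
t: 6.25
tcp_pos: [0.5271, 0.1893, 0.1328]
tool_rot: [0.296, 0.955, 0.0, 0.0]
force: [-0.4, -0.1, 7.4]
finger_gap: 0.148
gripper_force: 64.9
```

Call:
servo_tool(
  commands=[0,0,0.002,0,0,0,-1,0,0,0,0,0,0,-1],
)

```text
t: 6.42
tcp_pos: [0.5271, 0.1893, 0.1319]
tool_rot: [0.296, 0.955, 0.0, 0.0]
force: [-1.3, -0.4, 8.5]
finger_gap: 0.143
gripper_force: 64.9
```

Call:
servo_tool(
  commands=[0,0,0.002,0,0,0,-1,0,0,0,0,0,0,-1],
)

```text
t: 6.58
tcp_pos: [0.5271, 0.1894, 0.1311]
tool_rot: [0.296, 0.955, 0.0, 0.0]
force: [-0.9, 1.8, 8.8]
finger_gap: 0.142
gripper_force: 65.3
```

Call:
servo_tool(
  commands=[0,0,0.001,0,0,0,-1,0,0,0,0,0,0,-1],
)

```text
t: 6.75
tcp_pos: [0.5271, 0.1894, 0.1311]
tool_rot: [0.296, 0.955, 0.0, 0.001]
force: [-1.3, 0.6, 12.2]
finger_gap: 0.149
gripper_force: 65.6
```

The force jumped 3.4 N for 0.5 mm with no travel, so this is the stop, about 11 mm down. I'll turn anticlockwise in small steps and watch the forces.

Call:
servo_tool(
  commands=[0,0,0,0,0,-0.005,-1,0,0,0,0,0,-0.005,-1,0,0,0,0,0,0,-1],
)

```text
t: 7.0
tcp_pos: [0.5275, 0.1893, 0.1311]
tool_rot: [0.265, 0.964, 0.0, 0.001]
force: [-1.2, -0.3, 11.4]
finger_gap: 0.147
gripper_force: 65.4
```

```bash
cat > st.py <<'E'
from station import manip
import numpy as np
from scipy.spatial.transform import Rotation as R
s=manip.sense();M=R.from_quat(s['tool_rot']).as_matrix()
print(s['t'],s['tcp_pos'].round(4),'yaw',np.degrees(np.arctan2(M[1,1],M[0,1])).round(2),'F',s['force'].round(1),'T',s['ft_torque'].round(3),s['q'].round(2))
E
python3 st.py
```

```text
7.0 [0.5275 0.1893 0.1311] yaw 59.25 F [-1.2 -0.3 11.4] T [0.042 0.208 0.091] [ 0.15  0.58  1.69 -0.    0.87 -0.89]
```

Call:
servo_tool(
  commands=[0,0,0,0,0,-0.008,-1,0,0,0,0,0,-0.008,-1,0,0,0,0,0,-0.008,-1,0,0,0,0,0,0,-1],
)

```text
t: 7.33
tcp_pos: [0.5279, 0.1893, 0.1311]
tool_rot: [0.191, 0.982, 0.0, 0.001]
force: [-0.6, 0.4, 10.0]
finger_gap: 0.149
gripper_force: 65.3
```

```bash
python3 st.py
```

```text
7.3333 [0.5279 0.1893 0.1311] yaw 67.93 F [-0.6  0.4 10. ] T [0.087 0.075 0.088] [ 0.15  0.58  1.69 -0.    0.87 -1.04]
```

Call:
servo_tool(
  commands=[0,0,0.0006,0,0,-0.008,-1,0,0,0,0,0,-0.008,-1,0,0,0,0,0,-0.008,-1,0,0,0,0,0,-0.008,-1,0,0,0,0,0,0,-1],
)

```text
t: 7.75
tcp_pos: [0.5283, 0.1894, 0.1311]
tool_rot: [0.092, 0.996, 0.0, 0.002]
force: [0.2, 0.6, 12.2]
finger_gap: 0.145
gripper_force: 65.5
```

```bash
python3 st.py
```

```text
7.75 [0.5283 0.1894 0.1311] yaw 79.45 F [ 0.2  0.6 12.2] T [0.119 0.084 0.188] [ 0.15  0.58  1.69 -0.    0.87 -1.24]
```

Call:
servo_tool(
  commands=[0,0,0,0,0,-0.008,-1,0,0,0,0,0,-0.008,-1,0,0,0,0,0,-0.008,-1,0,0,0,0,0,0,-1],
)

```text
t: 8.08
tcp_pos: [0.5284, 0.1894, 0.1311]
tool_rot: [0.017, 1.0, 0.0, 0.002]
force: [0.2, 0.3, 11.9]
finger_gap: 0.148
gripper_force: 65.5
```

```bash
python3 st.py
```

```text
8.0833 [0.5284 0.1894 0.1311] yaw 88.09 F [ 0.2  0.3 11.9] T [ 0.097  0.171 -0.008] [ 0.15  0.58  1.69 -0.    0.87 -1.39]
```

Call:
servo_tool(
  commands=[0,0,0,0,0,-0.008,-1,0,0,0,0,0,-0.008,-1,0,0,0,0,0,-0.008,-1,0,0,0,0,0,-0.008,-1,0,0,0,0,0,-0.008,-1,0,0,0,0,0,0,-1],
)

```text
t: 8.58
tcp_pos: [0.5284, 0.1894, 0.1311]
tool_rot: [-0.109, 0.994, -0.0, 0.002]
force: [0.8, 0.7, 10.7]
finger_gap: 0.148
gripper_force: 65.5
```

```bash
python3 st.py
```

```text
8.5833 [0.5284 0.1894 0.1311] yaw 102.49 F [ 0.8  0.7 10.7] T [0.066 0.102 0.06 ] [ 0.15  0.58  1.69 -0.    0.87 -1.64]
```

Call:
servo_tool(
  commands=[0,0,0.0003,0,0,-0.008,-1,0,0,0,0,0,-0.008,-1,0,0,0,0,0,-0.008,-1,0,0,0,0,0,-0.008,-1,0,0,0,0,0,-0.006,-1,0,0,0,0,0,0,-1],
)

```text
t: 9.08
tcp_pos: [0.5284, 0.1894, 0.1311]
tool_rot: [-0.226, 0.974, -0.0, 0.002]
force: [-0.0, 1.0, 12.4]
finger_gap: 0.144
gripper_force: 65.6
```

```bash
python3 st.py
```

```text
9.0833 [0.5284 0.1894 0.1311] yaw 116.14 F [-0.   1.  12.4] T [ 0.099  0.118 -0.008] [ 0.15  0.58  1.69 -0.    0.87 -1.88]
```

Call:
servo_tool(
  commands=[0,0,-0.003,0,0,0,-1,0,0,-0.003,0,0,0,-1,0,0,-0.002,0,0,0,-1,0,0,0,0,0,0,-1],
)

```text
t: 9.42
tcp_pos: [0.5283, 0.1894, 0.1344]
tool_rot: [-0.226, 0.974, -0.0, 0.002]
force: [0.4, 0.4, 8.2]
finger_gap: 0.15
gripper_force: 64.9
```

Call:
servo_tool(
  commands=[0,0,-0.002,0,0,0,-1,0,0,-0.002,0,0,0,-1,0,0,0,0,0,0,-1],
)

```text
t: 9.67
tcp_pos: [0.5283, 0.1894, 0.1362]
tool_rot: [-0.226, 0.974, -0.0, 0.002]
force: [1.0, 0.3, 6.5]
finger_gap: 0.144
gripper_force: 64.7
```

Call:
servo_tool(
  commands=[0,0,-0.002,0,0,0,-1,0,0,-0.002,0,0,0,-1,0,0,-0.002,0,0,0,-1,0,0,0,0,0,0,-1],
)

```text
t: 10.0
tcp_pos: [0.5281, 0.1894, 0.1389]
tool_rot: [-0.226, 0.974, -0.0, 0.002]
force: [1.7, 0.9, 4.0]
finger_gap: 0.146
gripper_force: 64.5
```

Call:
servo_tool(
  commands=[0,0,-0.003,0,0,0,-1,0,0,-0.003,0,0,0,-1,0,0,-0.002,0,0,0,-1,0,0,0,0,0,0,-1],
)

```text
t: 10.33
tcp_pos: [0.5265, 0.1891, 0.1422]
tool_rot: [-0.226, 0.974, -0.0, -0.0]
force: [1.4, 0.6, 1.6]
finger_gap: 0.146
gripper_force: 64.2
```

Call:
servo_tool(
  commands=[0,0,-0.003,0,0,0,-1,0,0,-0.003,0,0,0,-1,0,0,-0.003,0,0,0,-1,0,0,0,0,0,0,-1],
)

```text
t: 10.67
tcp_pos: [0.5256, 0.1891, 0.1465]
tool_rot: [-0.226, 0.974, 0.0, -0.001]
force: [-0.1, 0.3, -0.4]
finger_gap: 0.144
gripper_force: 64.0
```

Call:
servo_tool(
  commands=[0,0,-0.004,0,0,0,-1,0,0,-0.008,0,0,0,-1,0,0,-0.01,0,0,0,-1,0,0,-0.01,0,0,0,-1,0,0,0,0,0,0,-1],
)

```text
t: 11.08
tcp_pos: [0.5275, 0.1894, 0.1641]
tool_rot: [-0.226, 0.974, -0.0, 0.001]
force: [0.9, 0.6, -1.2]
finger_gap: 0.147
gripper_force: 63.9
```

```bash
python3 st.py
```

```text
11.0833 [0.5275 0.1894 0.1641] yaw 116.07 F [ 0.9  0.6 -1.2] T [0.028 0.02  0.052] [ 0.15  0.53  1.66  0.    0.95 -1.88]
```

The cap is free and lifted. I'll check where the other jar and the saucer are before carrying it over.

Call:
servo_tool(
  commands=[0,0,-0.03,0,0,0,-1,0,0,-0.03,0,0,0,-1,0,0,-0.03,0,0,0,-1,0,0,-0.03,0,0,0,-1,0,0,-0.03,0,0,0,-1,0,0,0,0,0,0,-1],
)

```text
t: 11.58
tcp_pos: [0.5287, 0.1897, 0.241]
tool_rot: [-0.226, 0.974, -0.0, 0.003]
force: [0.7, 0.1, 0.5]
finger_gap: 0.147
gripper_force: 63.8
```

```bash
python3 st.py; python3 - <<'E'
from h import *
JAR=[np.r_[circ(.038,0),circ(.038,.1),circ(.03,.135)]]
for n in ['scene','side']:
    p=shot(n,n+'2.png')
    for q,z in [('other_jar',.06),('saucer',.01),('vial',.035),('spatula',.01),('bowl',.03)]:
        for d in manip.silhouettes(p,q)[:2]:
            ys,xs=np.nonzero(d['pixels']);print(n,q,d['conf'],np.round(d['box']),ray(p,(xs.mean(),ys.mean()),z).round(3))
            if q=='saucer' : print(fit([(p,d['pixels'].astype(float))],SAU,[.513,-.245],0,False))
E
```

```text
11.5833 [0.5287 0.1897 0.241 ] yaw 116.07 F [0.7 0.1 0.5] T [ 0.021 -0.067 -0.004] [ 0.15  0.43  1.59  0.    1.12 -1.88]
scene saucer 0.71 [157. 216.  56.  32.] [ 0.506 -0.248]
(array([ 0.51023868, -0.24751371]), np.float64(0.1014906721413907))
scene saucer 0.36 [318. 170.  40.  53.] [0.492 0.205]
(array([-1.3405625 ,  1.33251563]), np.float64(1.0))
scene vial 0.5 [271. 222.  14.  26.] [ 0.607 -0.017]
scene vial 0.2 [336. 133.  24.  21.] [0.264 0.33 ]
scene spatula 0.76 [ 90. 210.  37.  64.] [ 0.458 -0.444]
scene spatula 0.48 [318. 170.  38.  53.] [0.494 0.205]
scene bowl 0.71 [276. 235.  81.  66.] [0.743 0.038]
side other_jar 0.78 [235. 166.  18.  40.] [ 0.721 -0.261]
side vial 0.49 [265. 218.   9.  24.] [ 0.603 -0.008]
side spatula 0.73 [202. 244.  32.  46.] [0.728 0.189]
side spatula 0.51 [299. 176.  42.  15.] [ 0.428 -0.426]
side bowl 0.76 [191. 208.  53.  38.] [ 0.779 -0.012]
```

Call:
servo_tool(
  commands=[0,0,0,0,0,0.0193,-1,0,0,0,0,0,0.0193,-1,0,0,0,0,0,0.0193,-1,0,0,0,0,0,0.0193,-1,0,0,0,0,0,0.0193,-1,0,0,0,0,0,0.0193,-1,0,0,0,0,0,0.0193,-1,0,0,0,0,0,0.0193,-1,0,0,0,0,0,0,-1],
)

```text
t: 12.93
tcp_pos: [0.5268, 0.1893, 0.2378]
tool_rot: [0.256, 0.967, -0.0, -0.0]
force: [0.5, 0.1, -1.5]
finger_gap: 0.146
gripper_force: 63.8
```

Call:
servo_tool(
  commands=[-0.017,-0.024,0,0,0,0,-1,-0.035,-0.048,0,0,0,0,-1,-0.035,-0.048,0,0,0,0,-1,-0.035,-0.048,0,0,0,0,-1,-0.035,-0.048,0,0,0,0,-1,-0.035,-0.048,0,0,0,0,-1,-0.035,-0.048,0,0,0,0,-1,-0.035,-0.048,0,0,0,0,-1,-0.035,-0.048,0,0,0,0,-1,-0.035,-0.048,0,0,0,0,-1,-0.035,-0.048,0,0,0,0,-1,-0.035,-0.048,0,0,0,0,-1],
)

```text
t: 13.93
tcp_pos: [0.5657, -0.1514, 0.2378]
tool_rot: [0.253, 0.967, 0.0, 0.0]
force: [0.9, -0.3, 0.5]
finger_gap: 0.148
gripper_force: 63.8
```

Call:
servo_tool(
  commands=[-0.035,-0.048,0,0,0,0,-1,-0.035,-0.048,0,0,0,0,-1,-0.035,-0.048,0,0,0,0,-1,-0.035,-0.048,0,0,0,0,-1,-0.018,-0.024,0,0,0,0,-1,0,0,0,0,0,0,-1,0,0,0,0,0,0,-1,0,0,0,0,0,0,-1],
)

```text
t: 14.6
tcp_pos: [0.5808, -0.2811, 0.2375]
tool_rot: [0.254, 0.967, 0.001, -0.001]
force: [0.6, 0.1, -0.2]
finger_gap: 0.147
gripper_force: 63.8
```

```bash
cat > sau.py <<'E'
from h import *
import sys
p=shot('wrist',sys.argv[1])
for d in manip.silhouettes(p,'saucer'):
    ys,xs=np.nonzero(d['pixels']);print(d['conf'],np.round(d['box']),d['pixels'].sum(),fit([(p,d['pixels'].astype(float))],SAU,[.513,-.245],0,False))
E
python3 st.py; python3 sau.py w4.png
```

```text
14.6 [ 0.5808 -0.2811  0.2375] yaw 60.57 F [ 0.6  0.1 -0.2] T [ 0.014 -0.06  -0.024] [-0.62  0.55  1.37  0.    1.22 -1.68]
0.75 [221.  48. 118. 118.] 10897 (array([ 0.51109351, -0.24545618]), np.float64(0.043773515646508214))
```

View pics/w4.png

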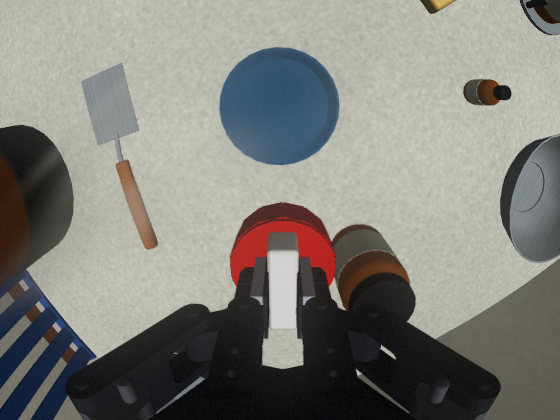

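The whole saucer is in view at (280,106), with the cap held level by its wing at (283,265). I'll move over the saucer and go down.

Call:
servo_tool(
  commands=[0.039,-0.0016,0,0,0,0,-1,0.039,-0.0016,0,0,0,0,-1,0.039,-0.0016,0,0,0,0,-1,0.039,-0.0016,0,0,0,0,-1,0,0,0.05,0,0,0,-1,0,0,0.05,0,0,0,-1,0,0,0.05,0,0,0,-1,0,0,0.05,0,0,0,-1,0,0,0.05,0,0,0,-1,0,0,0.05,0,0,0,-1,0,0,0.04,0,0,0,-1,0,0,0,0,0,0,-1],
)

```text
t: 15.7
tcp_pos: [0.5095, -0.2441, 0.0646]
tool_rot: [0.254, 0.967, 0.002, -0.004]
force: [-0.7, -0.2, -0.6]
finger_gap: 0.145
gripper_force: 63.8
```

Call:
servo_tool(
  commands=[0,0,0,0,0,0,-1,0,0,0,0,0,0,-1],
)

```text
t: 15.87
tcp_pos: [0.5126, -0.247, 0.069]
tool_rot: [0.254, 0.967, -0.0, 0.001]
force: [-0.5, 0.3, -1.2]
finger_gap: 0.143
gripper_force: 63.8
```

```bash
python3 st.py; python3 sau.py w5.png
```

```text
15.8667 [ 0.5126 -0.247   0.069 ] yaw 60.55 F [-0.5  0.3 -1.2] T [-0.031 -0.01  -0.001] [-0.65  0.69  1.7   0.    0.75 -1.7 ]
0.87 [181. 123. 205. 176.] 20116 (array([ 0.51134677, -0.24613501]), np.float64(0.48724671415593485))
0.65 [  0. 141. 110. 216.] 6882 (array([ 0.777875, -0.5405  ]), np.float64(1.0))
```

View pics/w5.png

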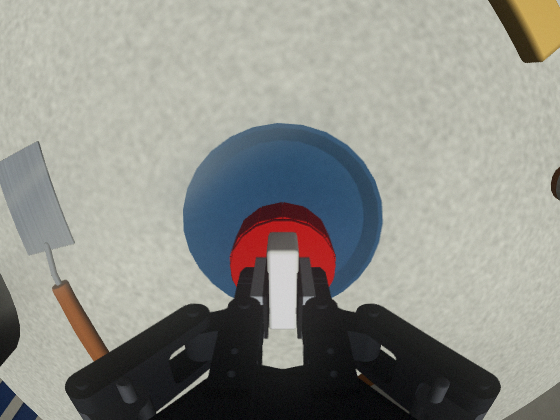

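The cap is over the saucer and centred to about 2 mm. I'll lower the rest and feel for contact.

Call:
servo_tool(
  commands=[0.003,0,0.02,0,0,0,-1,0,0,0.02,0,0,0,-1,0,0,0.012,0,0,0,-1,0,0,0.006,0,0,0,-1,0,0,0,0,0,0,-1,0,0,0,0,0,0,-1],
)

```text
t: 16.47
tcp_pos: [0.5103, -0.2464, 0.0384]
tool_rot: [0.255, 0.967, 0.0, -0.0]
force: [0.5, 0.5, -0.3]
finger_gap: 0.149
gripper_force: 63.8
```

Call:
servo_tool(
  commands=[0,0,0.002,0,0,0,-1,0,0,0.002,0,0,0,-1,0,0,0,0,0,0,-1],
)

```text
t: 16.72
tcp_pos: [0.5106, -0.2465, 0.0369]
tool_rot: [0.255, 0.967, -0.0, 0.0]
force: [-0.0, 0.6, -0.6]
finger_gap: 0.147
gripper_force: 63.8
```

Call:
servo_tool(
  commands=[0,0,0.002,0,0,0,-1,0,0,0,0,0,0,-1],
)

```text
t: 16.88
tcp_pos: [0.5105, -0.2464, 0.0359]
tool_rot: [0.255, 0.967, -0.0, 0.0]
force: [0.5, 0.3, 0.1]
finger_gap: 0.147
gripper_force: 63.8
```

Call:
servo_tool(
  commands=[0,0,0.0015,0,0,0,-1,0,0,0,0,0,0,-1],
)

```text
t: 17.05
tcp_pos: [0.5106, -0.2465, 0.0355]
tool_rot: [0.255, 0.967, -0.0, 0.0]
force: [-1.0, 0.7, 2.6]
finger_gap: 0.148
gripper_force: 64.2
```

Call:
servo_tool(
  commands=[0,0,0.001,0,0,0,-1,0,0,0,0,0,0,-1],
)

```text
t: 17.22
tcp_pos: [0.5106, -0.2465, 0.0355]
tool_rot: [0.255, 0.967, -0.0, 0.0]
force: [-0.6, 1.4, 6.7]
finger_gap: 0.147
gripper_force: 64.9
```

Call:
servo_tool(
  commands=[0,0,0.001,0,0,0,-1,0,0,0,0,0,0,-1],
)

```text
t: 17.38
tcp_pos: [0.5106, -0.2465, 0.0354]
tool_rot: [0.255, 0.967, -0.0, 0.0]
force: [-2.0, 0.3, 8.9]
finger_gap: 0.148
gripper_force: 65.3
```

It made contact at the predicted height. I'll ease off, release, and retreat.

Call:
servo_tool(
  commands=[0,0,-0.0018,0,0,0,-1,0,0,0,0,0,0,-1,0,0,0,0,0,0,-0.66,0,0,0,0,0,0,-0.6,0,0,0,0,0,0,-0.5,0,0,0,0,0,0,-0.3,0,0,0,0,0,0,-0.3],
  force=20,
)

```text
t: 17.97
tcp_pos: [0.5104, -0.2464, 0.0348]
tool_rot: [0.255, 0.967, 0.0, -0.0]
force: [1.0, 0.1, -0.4]
finger_gap: 0.349
gripper_force: 0.0
```

Call:
servo_tool(
  commands=[0,0,-0.01,0,0,0,-0.3,0,0,-0.02,0,0,0,-0.3,0,0,-0.04,0,0,0,-0.3,0,0,-0.06,0,0,0,-0.3,0,0,-0.06,0,0,0,-0.3,0,0,-0.06,0,0,0,-0.3,-0.04,0,-0.06,0,0,0,-0.3,-0.06,0,-0.06,0,0,0,-0.3,-0.06,0,0,0,0,0,-0.3,0,0,0,0,0,0,-0.3,0,0,0,0,0,0,-0.3],
)

```text
t: 18.88
tcp_pos: [0.5803, -0.2861, 0.2206]
tool_rot: [0.255, 0.967, -0.0, 0.001]
force: [-1.3, 0.8, -0.1]
finger_gap: 0.35
gripper_force: 0.0
```

```bash
python3 st.py; python3 sau.py w6.png; python3 - <<'E'
from h import *
p=shot('wrist');d=near(p,'cap',proj(p,[.511,-.246,.03])[0]);print(d['conf'],d['box'],fit([(p,d['pixels'].astype(float))],CAP,[.511,-.246],.005))
E
```

```text
18.8833 [ 0.5803 -0.2861  0.2206] yaw 60.49 F [-1.3  0.8 -0.1] T [0.042 0.048 0.027] [-0.63  0.57  1.39 -0.    1.19 -1.69]
0.76 [220.  41. 133. 126.] 9839 (array([ 0.51090402, -0.24571279]), np.float64(0.2711410572969914))
0.28 [528.   0.  32.  35.] 652 (array([ 0.9489375, -0.77475  ]), np.float64(1.0))
0.87 [254.5, 79.2, 53.1, 59.0] (array([ 0.5111998 , -0.24651738,  0.30811466]), np.float64(0.025005395892480617))
```

View pics/w6.png

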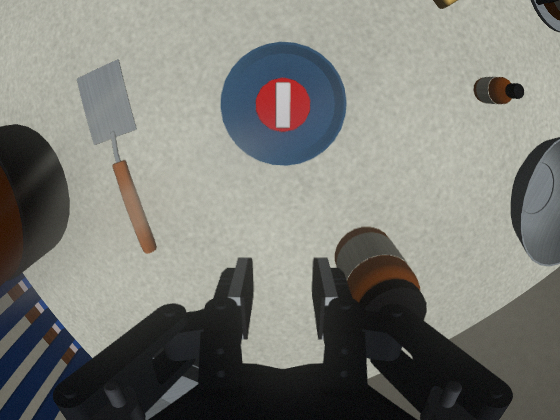

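The cap stands wing-up at (283,105), centred in the saucer to about 1 mm. The gripper is clear and nothing else appears to have moved.

```bash
python3 -c "
from station import manip
print(manip.sign_off())"
```

```text
the job is handed in; nothing more can be done
None
```

I opened the jar and set the cap down wing-up, about 1 mm from the saucer's centre; it took about 19 s with wrist forces around 13 N or less, and the job is handed in (no verdict came back).

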